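# Nest angle sections on a sled and feed it through a guarded hatch

## Robot

A 6-joint arm with a two-finger parallel gripper is mounted at the origin on the work surface; the furniture and walls round the work are solid. World frame = base frame: x ahead of the robot, y to its left, z up, the work surface at z = 0. Lengths are in m, angles in rad, forces in N, time in s.
With the tool pointing down it reaches from about 0.25 to 0.725 m from the base axis. Payload 4 kg.
Tool frame: the origin (TCP) lies at the very end of the fingers, on their centre line; the grasp point (between the pads) lies 19 mm behind it; z points along the fingers, y is the line along which they close (so a half turn about z gives the same grasp; the last joint's range is limited). The gripper opens to 85 mm and grips with 20 to 120 N. Pads are 22 mm wide; open, the fingers measure 114 mm over their backs; the gripper's body (76 mm by 85 mm) begins 54 mm behind the grasp point. The pads swing forward as they close: fully open they stand 13 mm farther back than shut.
Start: joints at [-1.263, 0.241, 0.005, 1.335, 0, 1.571], TCP at [0.151, -0.477, 0.231] pointing down, gripper open.
Joint ranges: [-2.72, 2.72], [-1.05, 1.87], [-1.09, 1.28], [-1.99, 2.15], [-1.42, 1.44], [-3.14, 3.14]. Speed limits (rad/s): [2.79, 2.79, 3.14, 3.14, 3.14, 3.14].

## Interface

Orientations are given as a unit quaternion [x, y, z, w].
In Python, from workcell import bot gives the robot as it stands.
- The arm moves only by the tool carry_out, never from a script. Its argument "increments" is one flat list of numbers, 5 for each row, row after row: the finger opening in cm, from 0 to 8.54, then the shift along the tool's x, y, z in cm, then the turn about the tool's z in rad. A call has exactly 5 rows; each row shifts and turns the commanded pose from where the row before left it, along the tool's axes as they then stand; what a row does not reach is not made up. A row lasts 1/8 s, in which the tool goes at most 62.5 mm and 10.7 degrees, less where a joint would pass 70% of its speed; a pose out of reach is approached as far as the arm can. A call with a gripper value outside its range is refused whole. The fingers move at their own pace and stop on an object; the grip force is fixed at half the most. Time passes only in rows, so rows that do not move let the fingers close, or fill a call up. It gives the time, the measured TCP pose, the force, the opening and the grip force at its end, in the units of the state.
- bot.get_obs(): the state, without advancing time (a new reading comes with each control period).
- bot.camera(name): name is "scene" or "top" or "wrist"; returns a dict with "pixels" (400x640x3 uint8, blue, green, red), "range_z" (400x640 float32, m along the optical axis (not along the pixel's ray), 0 where there is no reading), "mtx" (3x3 intrinsics, pixels), "eye" and "attitude" of the camera in the world. Camera axes: x right, y down, z forward; pixel columns grow to the right and rows downward; lengths in m; the calibration is good to about 2 mm. A picture is of the moment at which its call begins.
- bot.job_done(): hands the job in; it is judged then, once.
Trained networks look in a picture, given as the dict that the camera call returned (one of the last four; its "shot" number tells which), for a name from the list of things; names that differ only in an ending like _2 or _b are one class to them, and where a whole thing is asked for, a point or a joint stands for the part that bears it (a point fixed in the world has none). Each returns a list of dicts, best first, with "p" (0 to 1); they miss things now and then, are a little off and sometimes report something else, mostly with a low value. They report only what shows in the picture. A call takes as long as a camera call. They do not tell look-alikes from the thing itself.
- bot.find_in(picture, name): "xyz" ([x, y, z] in m, in the coordinates of the camera as it stood for that picture, good to about 4 mm: the middle of the surface that is visible of it).
- bot.regions_of(picture, name): "mask" (400x640 bool, what is visible of it).
- bot.place_of(picture, name): "xyz" ([x, y, z] in m, in the coordinates of the camera as it stood for that picture, good to about 4 mm: a listed point, or the origin of a listed thing).
The state is a dict: "clock": time; "joint_pos": joint angles; "joint_vel": joint speeds; "tau": joint torques, N m; "eef_pos": TCP position; "tool_rot": TCP orientation; "ft_force": force on the tool from outside, world axes, zero at the start; "ft_torque": the same for the moment, N m; "grip_width": finger opening in m; "grasp_force": force on a finger pad.
Only numpy, scipy, OpenCV 4.12 (cv2) and the standard library are available. Lean on these libraries where they do the work, as an engineer would, in place of code of your own. Each camera call takes 0.05 s, during which the arm holds its last target. There are 200 camera calls.

## Task

Nest all the loose aluminium angle sections on the ridge of the sled, ridge over ridge like stacked roof tiles with their ends flush. Then push the loaded sled under the low guard to its far stop with the push stick, touching neither sled nor load with the hand while it travels, and put the push stick back lengthways on its grey mat, standing on its sole. Leave the two vials beside the sections standing where they are.

Things in the scene. Friction and masses are not known exactly. Their poses are not given: they have to be found in the camera images.
- angle_1: aluminium right-angled section, roof-shaped, ridge up (mm): 90 long (y), 60 wide over its feet (x), 35.5 tall, 0.16 kg. Origin: underside centre, at foot level. Grip across x on the vertical foot sides, 5.5 high. Inner V peak 24.5 above the feet: on the ridge the feet hang 24.5 below the ridge line; each one nested on top sits 11 higher. All alike; one may be absent
- angle_2: aluminium right-angled section, roof-shaped, ridge up (mm): 90 long (y), 60 wide over its feet (x), 35.5 tall, 0.16 kg. Origin: underside centre, at foot level. Grip across x on the vertical foot sides, 5.5 high. Inner V peak 24.5 above the feet: on the ridge the feet hang 24.5 below the ridge line; each one nested on top sits 11 higher. All alike; one may be absent
- angle_3: aluminium right-angled section, roof-shaped, ridge up (mm): 90 long (y), 60 wide over its feet (x), 35.5 tall, 0.16 kg. Origin: underside centre, at foot level. Grip across x on the vertical foot sides, 5.5 high. Inner V peak 24.5 above the feet: on the ridge the feet hang 24.5 below the ridge line; each one nested on top sits 11 higher. All alike; one may be absent
- angle_4: aluminium right-angled section, roof-shaped, ridge up (mm): 90 long (y), 60 wide over its feet (x), 35.5 tall, 0.16 kg. Origin: underside centre, at foot level. Grip across x on the vertical foot sides, 5.5 high. Inner V peak 24.5 above the feet: on the ridge the feet hang 24.5 below the ridge line; each one nested on top sits 11 higher. All alike; one may be absent
- hatch: fixed track and white guard arch (mm). Origin: on the worktop under the guard; y along the track = feed direction. Guard y -25 to 25, opening 112 wide, 112 high, 122 tall outside, feet to x +-90. Track floor 4 above worktop; rails 12 high, inner faces x +-49, y -195 to 165; behind them a 64 wide run-in without rails to y -332. Stop at y 167
- sled (a joint): travel of the sled along the hatch's +y, m: starts between 0 and 0.03, 0.23 is its end against the far stop. The sled stays where it is left; it takes about 3 N to move
- sled_ridge (a point): middle of the sled's ridge line, 54.5 mm above the worktop, on the track's centre line at hatch y = -130 mm + travel; axes as the hatch (y along the ridge). The grey sled is 130 mm long, 90 wide, deck top 18 above the worktop; its right-angled ridge is 90 long with 45 degree flanks
- sled_back (a point): middle of the sled's rear push plate (rear face, 60 mm wide, 6 to 36 mm above the worktop), 65 mm behind the ridge's middle: push here along the hatch's +y
- push_stick: push stick, 0.35 kg (mm): flat white sole 60 wide, 185 long, 16 high, with an upright wooden handle 18 (x) by 40 (y), top 90 above the underside. Origin: underside, below the handle; +y to the pushing tip, 125 ahead; sole ends 60 behind. Balances at the handle; starts on the mat
- mat: fixed grey mat, 260 (x) by 100 (y) by 3 mm, the push stick's place. Origin: centre of its underside
- vial: clear vial with a blue cap, 26 mm across, 55 mm tall, a bystander. Origin: centre of its underside
- other_vial: clear vial with a red cap, 26 mm across, 52 mm tall, a bystander. Origin: centre of its underside
Not all that is in view belongs to the job. What is shaped like the angle_3 but brown is not meant.

How it is judged:
By the outcome, as a careful person would: the job done as asked, in the order asked, and still so for the second after the job is handed in, with the robot touching nothing.
Of angle_1, angle_2, angle_3, angle_4 only 3 to 4 are there at a start; the rules pass over those that are not, and their reading is None.
At some moment in a run one of push_stick may be knocked a few centimetres aside while the robot is not near it.
Once in a run the grip may slacken for a moment while it holds something.
It also fails if it takes over 208 s, if anything falls off the work surface, if the arm or the gripper's body presses on something with over 40 N, if the wrist force passes 120 N, or if a joint passes its speed limit or range.

## Working session

There is one attempt and no reset: what is moved stays moved. The work goes in short steps, Python scripts to look and compute and a tool call to move; the robot and the scene stay as the last step left them, time stands still between calls to the robot, and variables do not carry over. Pictures are saved under pics/ and viewed, at most 14 in all, crops included, and the job is handed in when it is done.

Besides the shell and the picture viewer there is one more tool, called after "Emit:" by a JSON object that holds its "name" and its "arguments". carry_out: Moves the arm, as the interface text tells. Its arguments: {"type":"object","properties":{"increments":{"type":"array","items":{"type":"number"}}},"required":["increments"]}

```bash
ls; mkdir -p pics
cat > h.py <<'E'
import numpy as np, cv2
from scipy.spatial.transform import Rotation as R
from workcell import bot
def att(c):
    a=np.array(c["attitude"]); return a if a.shape==(3,3) else R.from_quat(a).as_matrix()
def w(c,p): return att(c)@np.array(p)+np.array(c["eye"])
def cloud(c):
    z=c["range_z"]; v,u=np.indices(z.shape); K=c["mtx"]
    P=np.stack([(u-K[0,2])/K[0,0]*z,(v-K[1,2])/K[1,1]*z,z],-1)
    return P@att(c).T+np.array(c["eye"])
def tcp():
    o=bot.get_obs(); r=R.from_quat(o["tool_rot"]).as_matrix(); return o,r
E
python3 - <<'E'
from h import *
o=bot.get_obs(); print({k:np.round(v,3) for k,v in o.items()})
for n in("top","scene"):
    c=bot.camera(n); cv2.imwrite(f"pics/{n}0.png",c["pixels"]); print(n,c["eye"],c["attitude"])
    for t in("angle_1","hatch","sled","sled_ridge","sled_back","push_stick","mat","vial","other_vial"):
        for d in bot.place_of(c,t): print(t,round(d["p"],2),np.round(w(c,d["xyz"]),3))
E
```

```text
pics
{'clock': np.float64(0.0), 'joint_pos': array([-1.263,  0.241,  0.004,  1.335, -0.   ,  1.571]), 'joint_vel': array([-0.002,  0.   ,  0.001, -0.001,  0.001,  0.   ]), 'tau': array([ 1.0000e-03, -3.7232e+01,  2.5241e+01,  1.7000e-02,  0.0000e+00,
        0.0000e+00]), 'eef_pos': array([ 0.151, -0.476,  0.23 ]), 'tool_rot': array([ 0.988,  0.153, -0.   , -0.001]), 'ft_force': array([ 0.602, -0.361, -0.122]), 'ft_torque': array([0.084, 0.   , 0.03 ]), 'grasp_force': np.float64(0.0), 'grip_width': np.float64(0.086)}
top [ 0.28511204 -0.03561971  1.15051613] [ 0.71425454 -0.69656926  0.05074956 -0.04534549]
angle_1 0.81 [0.45  0.118 0.004]
angle_1 0.75 [ 0.182 -0.293  0.003]
angle_1 0.73 [ 0.442 -0.01  -0.   ]
angle_1 0.71 [0.44  0.253 0.001]
angle_1 0.7 [ 0.444 -0.131  0.004]
hatch 0.97 [ 0.602  0.13  -0.001]Traceback (most recent call last):
  File "<stdin>", line 6, in <module>
ValueError: it knows: angle, hatch, mat, other_vial, push_stick, sled_back, sled_ridge, vial
```

Run:
```python
from h import *
for n in("top","scene"):
    c=bot.camera(n); cv2.imwrite(f"pics/{n}1.png",c["pixels"]); np.savez(f"pics/{n}1.npz",P=cloud(c),I=c["pixels"])
    for t in("angle","hatch","sled_ridge","sled_back","push_stick","mat","vial","other_vial"):
        for d in bot.place_of(c,t): print(t,round(d["p"],2),np.round(w(c,d["xyz"]),3))
```

```text
angle 0.89 [ 0.443 -0.134  0.001]
angle 0.87 [ 0.445 -0.009  0.003]
angle 0.8 [0.453 0.119 0.002]
angle 0.76 [0.442 0.254 0.001]
angle 0.67 [ 0.181 -0.296  0.001]
angle 0.24 [0.613 0.008 0.054]
hatch 0.65 [0.605 0.13  0.001]
sled_ridge 0.86 [0.611 0.005 0.054]
sled_back 0.81 [ 0.609 -0.061  0.019]
sled_back 0.61 [ 0.447 -0.008  0.   ]
push_stick 0.67 [ 0.386 -0.33  -0.002]
mat 0.88 [ 0.416 -0.317  0.001]
vial 0.39 [ 0.361  0.19  -0.006]
other_vial 0.66 [ 0.381  0.063 -0.002]
angle 0.81 [ 0.45   0.113 -0.002]
angle 0.73 [ 0.445  0.248 -0.003]
angle 0.7 [ 0.184 -0.296  0.003]
angle 0.69 [ 0.448 -0.14   0.002]
angle 0.6 [ 0.445 -0.015  0.002]
hatch 0.87 [0.606 0.123 0.007]
sled_ridge 0.68 [ 0.61  -0.003  0.057]
vial 0.64 [ 0.453  0.113 -0.   ]
vial 0.46 [ 0.36   0.184 -0.002]
```

View pics/top0.png

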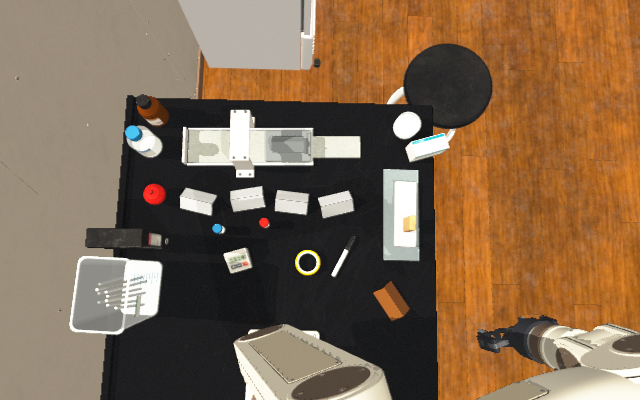

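The top view shows four aluminium angles at (198,201), (247,199), (292,202) and (336,204). The brown decoy is at (392,300), the stick on its mat at (402,214) with its tip up (+x), the sled at (287,145) and the guard at (240,145). I'll turn the tool and move over the row while fitting the poses from the saved cloud.

Emit:
{"name": "carry_out", "arguments": {"increments": [8.5,0,0,0,-0.18,8.5,0,0,0,-0.18,8.5,0,0,0,-0.18,8.5,0,0,0,-0.18,8.5,0,0,0,-0.18]}}

```text
clock: 1.68
eef_pos: [0.1515, -0.4765, 0.2313]
tool_rot: [0.821, 0.57, 0.0, -0.0]
ft_force: [-0.5, 1.0, 0.9]
grip_width: 0.0854
grasp_force: 0.0
```

Emit:
{"name": "carry_out", "arguments": {"increments": [8.5,0,0,0,-0.18,8.5,0,0,0,-0.18,8.5,4,4,0,0,8.5,4,4,0,0,8.5,4,4,0,0]}}

```text
clock: 2.3
eef_pos: [0.2728, -0.3558, 0.2314]
tool_rot: [0.709, 0.706, 0.0, 0.0]
ft_force: [1.4, -0.0, 0.4]
grip_width: 0.0848
grasp_force: 0.0
```

Emit:
{"name": "carry_out", "arguments": {"increments": [8.5,4,4,0,0,8.5,4,4,0,0,8.5,4,3,0,0,8.5,4,0,0,0,8.5,3,0,0,0]}}

```text
clock: 2.92
eef_pos: [0.3826, -0.1655, 0.2313]
tool_rot: [0.708, 0.707, 0.0, -0.0]
ft_force: [0.2, 0.1, 0.7]
grip_width: 0.085
grasp_force: 0.0
```

Run:
```python
from h import *
o,r=tcp(); print(o["clock"],o["eef_pos"],r.round(3))
c=bot.camera("top"); P=cloud(c)
for t in("angle","push_stick","mat"):
    for d in bot.regions_of(c,t):
        q=P[d["mask"]]; q=q[(q[:,2]>-.02)&(q[:,2]<.12)].astype(np.float32)
        print(t,round(d["p"],2),[np.round(x,3) for x in cv2.minAreaRect(q[:,:2].copy())],q[:,2].max().round(3))
c=bot.camera("wrist"); cv2.imwrite("pics/w1.png",c["pixels"]); print(c["eye"],att(c).round(3))
for t in("angle","push_stick","sled_ridge"):
    for d in bot.place_of(c,t): print(t,round(d["p"],2),np.round(w(c,d["xyz"]),3))
```

```text
2.925 [ 0.38260287 -0.1654709   0.23125694] [[ 0.001  1.    -0.   ]
 [ 1.    -0.001  0.   ]
 [ 0.    -0.    -1.   ]]
angle 0.8 [array([ 0.446, -0.009]), array([0.093, 0.06 ]), np.float64(84.536)] 0.039
angle 0.77 [array([0.453, 0.115]), array([0.06, 0.09]), np.float64(10.844)] 0.038
angle 0.7 [array([ 0.445, -0.134]), array([0.064, 0.091]), np.float64(16.551)] 0.039
angle 0.7 [array([0.443, 0.26 ]), array([0.103, 0.064]), np.float64(78.999)] 0.039
push_stick 0.17 [array([ 0.444, -0.136]), array([0.063, 0.095]), np.float64(15.962)] 0.039
[ 0.38278425 -0.08218625  0.37559018] [[ 1.    -0.002 -0.   ]
 [-0.002 -0.945 -0.326]
 [ 0.     0.326 -0.945]]
angle 0.85 [ 0.449 -0.009  0.001]
angle 0.68 [ 0.182 -0.29  -0.001]
angle 0.65 [ 0.444 -0.134  0.002]
angle 0.19 [ 0.421 -0.324  0.004]
push_stick 0.93 [ 0.387 -0.333  0.011]
sled_ridge 0.9 [0.607 0.003 0.055]
```

View pics/w1.png

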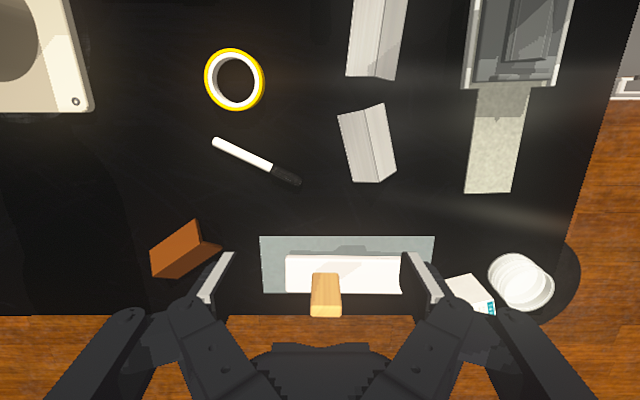

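The wrist view shows the first angle at (368,143), the second at (375,40), the run-in and sled at upper right, and the stick at (345,272) with its wooden handle at (326,295). Next I'll fit precise poses.

```bash
cat >> h.py <<'E'
def rect(q):
    (c,s,a)=cv2.minAreaRect(q[:,:2].astype(np.float32).copy())
    if s[0]>s[1]: a-=90; s=s[::-1]
    return np.round(c,4),np.round(s,4),round((a+90)%180-90,1)   # centre, short/long, yaw of short axis
def fits(c,name,lo=.003,hi=.13,top=5):
    P=cloud(c)
    for d in bot.regions_of(c,name)[:top]:
        m=cv2.erode(d["mask"].astype(np.uint8),np.ones((2,2)))>0
        q=P[m]; q=q[(q[:,2]>lo)&(q[:,2]<hi)]
        if len(q)<20: continue
        rg=q[q[:,2]>q[:,2].max()-.004]; print(name,round(d["p"],2),*rect(q),"zmax",q[:,2].max().round(4),"ridge",*rect(rg))
def ridge(c,box,lo,hi):
    P=cloud(c).reshape(-1,3); b=box
    q=P[(P[:,0]>b[0])&(P[:,0]<b[1])&(P[:,1]>b[2])&(P[:,1]<b[3])&(P[:,2]>lo)&(P[:,2]<hi)]
    return len(q),*rect(q),q[:,2].max().round(4)
E
python3 - <<'E'
from h import *
for n in("wrist","top"):
    c=bot.camera(n); print(n)
    for t in("angle","push_stick","mat","sled_ridge"): fits(c,t,lo=.003 if t!="mat" else -.005)
    print("ridge",ridge(c,(.57,.65,-.06,.07),.047,.06))
    print("guard",ridge(c,(.48,.72,.08,.18),.112,.135))
    print("floor",ridge(c,(.54,.68,-.24,-.09),.002,.009))
E
```

```text
wrist
angle 0.97 [ 0.1824 -0.2914] [0.0575 0.0895] -55.6 zmax 0.038 ridge [ 0.1827 -0.2908] [0.0074 0.0875] -54.9
angle 0.95 [ 0.4481 -0.0152] [0.0601 0.0814] -4.7 zmax 0.0378 ridge [ 0.4467 -0.0199] [0.0091 0.0712] -5.5
angle 0.73 [ 0.4461 -0.1353] [0.0589 0.089 ] 15.5 zmax 0.0378 ridge [ 0.4452 -0.1353] [0.0088 0.0886] 14.9
angle 0.36 [ 0.6114 -0.0897] [0.1113 0.2277] 1.1 zmax 0.0571 ridge [ 0.609  -0.0154] [0.0092 0.0488] 1.6
push_stick 0.49 [ 0.6102 -0.0187] [0.0829 0.0913] -88.5 zmax 0.0571 ridge [ 0.609  -0.0154] [0.0092 0.0488] 1.6
mat 0.64 [ 0.4231 -0.3203] [0.0989 0.2603] 89.9 zmax 0.0091 ridge [ 0.4224 -0.3199] [0.0973 0.2574] 89.9
sled_ridge 0.58 [ 0.6128 -0.0193] [0.0826 0.0976] -89.4 zmax 0.0571 ridge [ 0.609  -0.0154] [0.0092 0.0488] 1.6
sled_ridge 0.37 [ 0.4481 -0.0153] [0.0594 0.0807] -5.2 zmax 0.0378 ridge [ 0.4467 -0.0194] [0.0091 0.0703] -5.5
sled_ridge 0.17 [ 0.4228 -0.32  ] [0.0985 0.2584] -89.9 zmax 0.0202 ridge [ 0.3317 -0.3047] [0.0003 0.0094] -1.3
ridge (967, array([ 0.6093, -0.0145]), array([0.0204, 0.0515]), 2.4, np.float64(0.0571))Traceback (most recent call last):
  File "<stdin>", line 6, in <module>
  File "h.py", line 27, in ridge
    return len(q),*rect(q),q[:,2].max().round(4)
                           ~~~~~~~~~~^^
    return umr_maximum(a, axis, None, out, keepdims, initial, where)
ValueError: zero-size array to reduction operation maximum which has no identity
```

Emit:
{"name": "carry_out", "arguments": {"increments": [7,1.5,3.1,0,0,7,1.5,3.2,0,0,7,0,0,4,-0.13,7,0,0,4,-0.135,7,0,0,4,0]}}

```text
clock: 4.2
eef_pos: [0.4457, -0.1375, 0.1102]
tool_rot: [0.608, 0.794, 0.0, 0.0]
ft_force: [-0.0, -0.5, 0.9]
grip_width: 0.0697
grasp_force: 0.0
```

Run:
```python
from h import *
o,r=tcp(); print(o["eef_pos"],o["grip_width"])
c=bot.camera("wrist"); cv2.imwrite("pics/w2.png",c["pixels"]); fits(c,"angle")
P=cloud(c); T=(P-o["eef_pos"])@r  # tool coords
q=T[(np.abs(T[...,0])<.02)&(np.abs(T[...,1])<.07)&(np.abs(T[...,1])>.025)&(T[...,2]<.03)&(T[...,2]>-.1)]
print(len(q), q[:,2].max() if len(q) else 0)
for s in(1,-1):
    k=q[q[:,1]*s>0]; 
    if len(k): print(s,k[k[:,2].argsort()[-5:]].round(4), np.abs(k[:,1]).min())
```

```text
[ 0.44572389 -0.13748934  0.11017219] 0.06969800798286906
angle 0.86 [ 0.4484 -0.0103] [0.0594 0.0897] -5.6 zmax 0.0377 ridge [ 0.4465 -0.0176] [0.0101 0.0743] -5.9
angle 0.73 [ 0.4458 -0.1348] [0.0592 0.0904] 15.2 zmax 0.0378 ridge [ 0.4449 -0.1343] [0.0088 0.0889] 15.2
angle 0.68 [ 0.1828 -0.2912] [0.0599 0.0908] -55.8 zmax 0.0378 ridge [ 0.1972 -0.2805] [0.0088 0.054 ] -55.9
27183 -0.008782917383980644
1 [[-0.0049  0.0356 -0.0094]
 [-0.0045  0.0356 -0.009 ]
 [ 0.0088  0.0358 -0.009 ]
 [ 0.0031  0.0356 -0.0089]
 [ 0.0012  0.0358 -0.0088]] 0.025005112401267984
-1 [[ 0.0011 -0.0346 -0.0097]
 [-0.0048 -0.0345 -0.0096]
 [ 0.0016 -0.0346 -0.0095]
 [ 0.0035 -0.0345 -0.0094]
 [-0.0044 -0.0345 -0.0091]] 0.025001241294873234
```

View pics/w2.png

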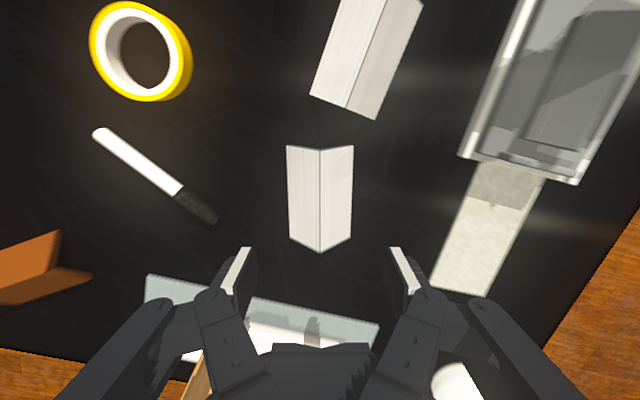

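The angle lies centred between the pads at (320,200), aligned with the tool. Descending and closing.

Emit:
{"name": "carry_out", "arguments": {"increments": [7,0.3,0,4,0,7,0,0,4,0,7,0,0,3.3,0,7,0,0,0,0,5,0,0,0,0]}}

```text
clock: 4.92
eef_pos: [0.4456, -0.1349, 0.0004]
tool_rot: [0.609, 0.793, 0.0, 0.001]
ft_force: [-1.7, -0.1, 3.7]
grip_width: 0.0563
grasp_force: 63.1
```

Emit:
{"name": "carry_out", "arguments": {"increments": [5,0,0,0,0,5,0,0,0,0,5,0,0,0,0,5,0,0,0,0,5,0,0,0,0]}}

```text
clock: 5.55
eef_pos: [0.4459, -0.135, 0.0005]
tool_rot: [0.609, 0.793, 0.0, 0.001]
ft_force: [-2.6, 0.6, 7.5]
grip_width: 0.0562
grasp_force: 64.2
```

Emit:
{"name": "carry_out", "arguments": {"increments": [5,0,0,-1,0,5,0,0,-2,0,5,0,0,-4,0,5,0,0,-4,0,5,0,0,0,0]}}

```text
clock: 6.18
eef_pos: [0.4482, -0.1355, 0.1127]
tool_rot: [0.609, 0.793, 0.002, 0.005]
ft_force: [-0.1, -0.1, -1.5]
grip_width: 0.0564
grasp_force: 64.3
```

Run:
```python
from h import *
o,r=tcp(); print(o["eef_pos"],o["grip_width"],o["grasp_force"])
c=bot.camera("wrist"); cv2.imwrite("pics/w3.png",c["pixels"]); fits(c,"angle",hi=.2)
c=bot.camera("top"); cv2.imwrite("pics/t3.png",c["pixels"][100:300,150:450]);fits(c,"angle",hi=.2)
```

```text
[ 0.44820694 -0.13548946  0.11270061] 0.05638093531810762 64.31219637393951
angle 0.87 [ 0.4482 -0.0108] [0.0597 0.0891] -5.4 zmax 0.0381 ridge [ 0.4472 -0.0175] [0.0083 0.0757] -5.0
angle 0.65 [ 0.1816 -0.2921] [0.0597 0.0942] -55.5 zmax 0.0373 ridge [ 0.1982 -0.2794] [0.0098 0.0516] -56.5
angle 0.62 [ 0.4822 -0.1907] [0.0803 0.2318] 31.0 zmax 0.1895 ridge [ 0.4461 -0.1238] [0.0016 0.0147] -78.3
angle 0.3 [ 0.6118 -0.0621] [0.1113 0.2829] 2.1 zmax 0.0574 ridge [0.6078 0.005 ] [0.0088 0.0898] 2.6
angle 0.94 [ 0.1796 -0.292 ] [0.0603 0.0905] -56.4 zmax 0.0388 ridge [ 0.1793 -0.2909] [0.0084 0.086 ] -55.9
angle 0.89 [0.4509 0.1138] [0.0562 0.0871] 10.2 zmax 0.0389 ridge [0.4507 0.1145] [0.0075 0.0838] 10.0
angle 0.81 [0.4394 0.2534] [0.055  0.0872] -11.2 zmax 0.0395 ridge [0.4406 0.2526] [0.0069 0.0771] -10.6
angle 0.8 [ 0.4448 -0.01  ] [0.0558 0.0835] -4.5 zmax 0.038 ridge [ 0.4448 -0.0116] [0.0127 0.0801] -3.0
```

View pics/w3.png

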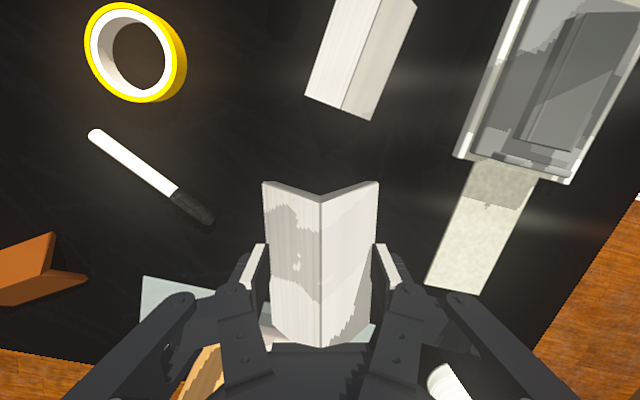

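The angle is held level at (320,260); the sled ridge runs up (540-620, 20-130). Next I'll measure the held pose against the sled ridge.

```bash
cat >> h.py <<'E'
def held(c,o,r):
    T=((cloud(c)-o["eef_pos"])@r).reshape(-1,3)
    q=T[(np.abs(T[:,0])<.07)&(np.abs(T[:,1])<.026)&(T[:,2]>-.05)&(T[:,2]<.012)]
    z=q[:,2].min(); 
    print("held all(tool xy)",*rect(q),"top z",z.round(4)," ridge",*rect(q[q[:,2]<z+.004]))
def sled(c,zr,y0=.0,lo=-.08,hi=.09):
    P=cloud(c).reshape(-1,3); q=P[(np.abs(P[:,0]-.609)<.03)&(P[:,1]>y0+lo)&(P[:,1]<y0+hi)&(P[:,2]>zr-.004)&(P[:,2]<zr+.006)]
    if len(q): print("ridge",len(q),*rect(q),q[:,2].max().round(4), "xfit",np.polyfit(q[:,1],q[:,0],1).round(4),"yends",np.percentile(q[:,1],[0,1,99,100]).round(4))
E
python3 - <<'E'
from h import *
o,r=tcp()
c=bot.camera("wrist"); held(c,o,r); sled(c,.0545)
P=cloud(c).reshape(-1,3)
e=P[(np.abs(P[:,0]-.61)<.07)&(P[:,1]>-.2)&(P[:,1]<.1)&(P[:,2]>.002)&(P[:,2]<.0085)&(P[:,1]<-.07)]
print("runin",*rect(e))
E
```

```text
held all(tool xy) [-0.0002  0.    ] [0.052  0.0913] 90.0 top z -0.0373  ridge [0.0056 0.0005] [0.0079 0.0794] 89.4
ridge 1871 [0.6085 0.0035] [0.0136 0.087 ] 2.4 0.0572 xfit [-0.0398  0.6072] yends [-0.0401 -0.0392  0.0392  0.0466]
runin [ 0.61  -0.135] [0.13 0.14] 90.0
```

Emit:
{"name": "carry_out", "arguments": {"increments": [5,0,0,0,0.11,5,3.3,4.1,0,0.11,5,3.3,4.1,0,0,5,3.3,4.1,0,0,5,3.4,4.1,0,0]}}

```text
clock: 7.05
eef_pos: [0.5991, 0.0105, 0.1065]
tool_rot: [0.692, 0.722, -0.001, -0.001]
ft_force: [0.7, -0.9, -0.9]
grip_width: 0.0563
grasp_force: 64.3
```

Emit:
{"name": "carry_out", "arguments": {"increments": [5,0,0,2,0,5,0,0,1,0,5,0,0,0,0,5,0,0,0,0,5,0,0,0,0]}}

```text
clock: 7.68
eef_pos: [0.5994, 0.0089, 0.0793]
tool_rot: [0.692, 0.721, 0.001, 0.001]
ft_force: [-0.1, 0.6, -2.2]
grip_width: 0.0563
grasp_force: 64.4
```

Run:
```python
from h import *
o,r=tcp(); print(o["eef_pos"],r[:,0].round(3),r[:,1].round(3),o["grip_width"])
c=bot.camera("wrist"); cv2.imwrite("pics/w4.png",c["pixels"]); held(c,o,r); sled(c,.0545)
c=bot.camera("scene"); cv2.imwrite("pics/s4.png",c["pixels"])
```

```text
[0.5993516  0.0089191  0.07929778] [-0.041  0.999 -0.   ] [0.999 0.041 0.002] 0.056250647442373236
held all(tool xy) [-0.0003  0.    ] [0.052  0.0918] 90.0 top z -0.0368  ridge [0.0053 0.0004] [0.0095 0.0797] 89.5
ridge 265 [0.6091 0.0443] [0.0121 0.0121] 2.1 0.0574 xfit [0.2542 0.5965] yends [0.038  0.0388 0.0503 0.0504]
```

View pics/s4.png

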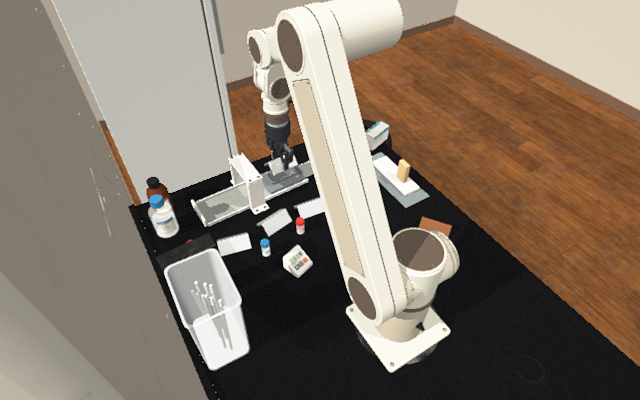

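Scene view: the hand holds the angle above the sled at (282,165), just before the guard at (247,180). Correcting and lowering.

Emit:
{"name": "carry_out", "arguments": {"increments": [5,-0.45,0.75,0,0,5,0,0,2,0,5,0,0,2,0,5,0,0,0.5,0,5,0,0,0.4,0]}}

```text
clock: 8.4
eef_pos: [0.6092, 0.005, 0.0318]
tool_rot: [0.692, 0.722, 0.002, 0.002]
ft_force: [-2.9, -0.6, 18.9]
grip_width: 0.0561
grasp_force: 67.6
```

Emit:
{"name": "carry_out", "arguments": {"increments": [5,0,0,0,0,5,0,0,0,0,7.2,0,0,0,0,7.2,0,0,0,0,7.2,0,0,0,0]}}

```text
clock: 9.02
eef_pos: [0.6063, 0.0053, 0.029]
tool_rot: [0.692, 0.722, -0.0, -0.0]
ft_force: [-0.3, 0.3, -0.4]
grip_width: 0.0722
grasp_force: 0.0
```

Emit:
{"name": "carry_out", "arguments": {"increments": [7.2,0,0,-1,0,7.2,0,0,-3,0,7.2,0,0,-4,0,7.2,-5,0,-1,0,7.2,-5,0,-1,0]}}

```text
clock: 9.65
eef_pos: [0.6115, -0.0951, 0.1312]
tool_rot: [0.691, 0.723, 0.001, 0.001]
ft_force: [-0.4, -0.2, -0.8]
grip_width: 0.0721
grasp_force: 0.0
```

Run:
```python
from h import *
o,r=tcp(); print(o["eef_pos"],r[:,0].round(3),r[:,1].round(3),o["grip_width"])
c=bot.camera("wrist"); cv2.imwrite("pics/w5.png",c["pixels"]); sled(c,.0655,.0);sled(c,.0545,.0);fits(c,"angle",hi=.2)
```

```text
[ 0.61152544 -0.09507427  0.1312473 ] [-0.044  0.999 -0.   ] [0.999 0.044 0.002] 0.07209862454472124
ridge 2683 [0.609 0.005] [0.0161 0.0902] 1.9 0.0694 xfit [-0.0276  0.609 ] yends [-0.0401 -0.0389  0.0491  0.05  ]
ridge 3493 [0.6095 0.005 ] [0.0384 0.0903] 1.8 0.0605 xfit [-0.0204  0.6098] yends [-0.0403 -0.0389  0.0491  0.0505]
angle 0.69 [0.6092 0.0124] [0.0599 0.105 ] 1.7 zmax 0.0694 ridge [0.6088 0.005 ] [0.0085 0.0898] 1.8
angle 0.65 [ 0.4485 -0.0128] [0.0617 0.0947] -5.2 zmax 0.0378 ridge [ 0.4492 -0.0106] [0.0094 0.0897] -6.1
angle 0.38 [ 0.2329 -0.2884] [0.0036 0.0065] 38.5 zmax 0.0085 ridge [ 0.2329 -0.2884] [0.0036 0.0065] 38.5
```

View pics/w5.png

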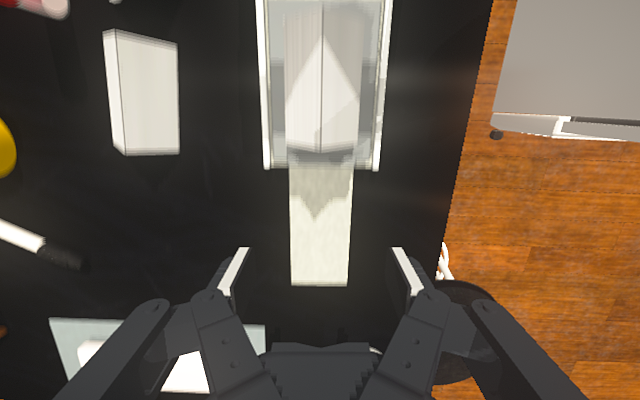

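First angle is seated flush on the sled (centre about (322,75)). Now the second.

Emit:
{"name": "carry_out", "arguments": {"increments": [7,0,0,0,0.14,7,1.7,-4.3,0,0,7,1.7,-4.3,0,0,7,1.7,-4.3,0,0,7,1.7,-4.3,0,0]}}

```text
clock: 10.38
eef_pos: [0.4449, -0.0091, 0.1296]
tool_rot: [0.741, 0.672, 0.0, -0.0]
ft_force: [0.1, 0.8, 0.3]
grip_width: 0.07
grasp_force: 0.0
```

Emit:
{"name": "carry_out", "arguments": {"increments": [7,0,0,1,0,7,0,0,1,0,7,0,0,0,0,7,0,0,0,0,7,0,0,0,0]}}

```text
clock: 11.0
eef_pos: [0.447, -0.0104, 0.1094]
tool_rot: [0.741, 0.671, 0.0, 0.0]
ft_force: [0.5, -0.6, -0.2]
grip_width: 0.0702
grasp_force: 0.0
```

```bash
cat >> h.py <<'E'
def rel(c,o,r,near=.09):
    P=cloud(c)
    for d in bot.regions_of(c,"angle"):
        m=cv2.erode(d["mask"].astype(np.uint8),np.ones((2,2)))>0
        q=P[m]; q=q[(q[:,2]>.004)&(q[:,2]<.1)]
        if len(q)<20: continue
        t=(q-o["eef_pos"])@r
        if np.hypot(*np.median(t,0)[:2])<near: print("rel tool",*rect(t),"ridge",*rect(t[q[:,2]>q[:,2].max()-.004]),"yawworld",rect(q)[2],"p",d["p"])
E
python3 - <<'E'
from h import *
o,r=tcp(); print(o["clock"],o["eef_pos"],r[:,0].round(3))
c=bot.camera("wrist"); rel(c,o,r)
E
```

```text
11.0 [ 0.44695297 -0.01043509  0.10935169] [0.098 0.995 0.   ]
rel tool [0.0001 0.001 ] [0.0599 0.0905] 89.8 ridge [0.0004 0.001 ] [0.0092 0.0895] -89.7 yawworld -5.5 p 0.63
```

Emit:
{"name": "carry_out", "arguments": {"increments": [7,0,0.05,4,0,7,0,0,4,0,7,0,0,3.1,0,7,0,0,0,0,5,0,0,0,0]}}

```text
clock: 11.72
eef_pos: [0.4473, -0.0103, -0.0004]
tool_rot: [0.741, 0.672, 0.0, 0.0]
ft_force: [0.4, -0.1, -1.8]
grip_width: 0.057
grasp_force: 63.9
```

Emit:
{"name": "carry_out", "arguments": {"increments": [5,0,0,0,0,5,0,0,0,0,5,0,0,-2,0,5,0,0,-4,0,5,0,0,-5,0]}}

```text
clock: 12.35
eef_pos: [0.4459, -0.0102, 0.1091]
tool_rot: [0.741, 0.672, -0.001, -0.001]
ft_force: [0.1, 1.0, -2.7]
grip_width: 0.057
grasp_force: 64.4
```

Emit:
{"name": "carry_out", "arguments": {"increments": [5,0,0,0,-0.13,5,0.3,4,0,0,5,0.2,4,0,0,5,0.3,4,0,0,5,0.3,4,0,0]}}

```text
clock: 12.98
eef_pos: [0.6076, 0.006, 0.1087]
tool_rot: [0.696, 0.718, 0.0, 0.0]
ft_force: [0.7, 0.2, -1.3]
grip_width: 0.0564
grasp_force: 64.4
```

Emit:
{"name": "carry_out", "arguments": {"increments": [5,0,0,1,0,5,0,0,0,0,5,0,0,0,0,5,0,0,0,0,5,0,0,0,0]}}

```text
clock: 13.6
eef_pos: [0.6062, 0.0058, 0.0989]
tool_rot: [0.696, 0.718, 0.0, 0.0]
ft_force: [-0.0, 1.2, -2.3]
grip_width: 0.0568
grasp_force: 64.5
```

Run:
```python
from h import *
o,r=tcp(); print(o["clock"],o["eef_pos"],r[:,0].round(3))
c=bot.camera("wrist"); held(c,o,r); sled(c,.0655)
```

```text
13.6 [0.60619551 0.00580216 0.0989299 ] [-0.032  0.999 -0.   ]
held all(tool xy) [-0. -0.] [0.052  0.0913] 90.0 top z -0.038  ridge [0.006  0.0002] [0.0089 0.0792] 89.4
ridge 571 [0.6082 0.0406] [0.0155 0.02  ] 1.3 0.0688 xfit [0.0106 0.6071] yends [0.0305 0.0313 0.0501 0.0505]
```

Emit:
{"name": "carry_out", "arguments": {"increments": [5,-0.1,0.2,1,0,5,0,0,2,0,5,0,0,2,0,5,0,0,0.5,0,5,0,0,0.3,0]}}

```text
clock: 14.28
eef_pos: [0.6091, 0.0048, 0.042]
tool_rot: [0.696, 0.718, 0.001, 0.001]
ft_force: [-5.7, -0.6, 18.1]
grip_width: 0.0566
grasp_force: 67.0
```

Emit:
{"name": "carry_out", "arguments": {"increments": [5,0,0,0,0,5,0,0,0,0,7.2,0,0,0,0,7.2,0,0,0,0,7.2,0,0,0,0]}}

```text
clock: 14.9
eef_pos: [0.6084, 0.005, 0.0402]
tool_rot: [0.696, 0.718, -0.0, -0.0]
ft_force: [0.3, -0.1, -0.8]
grip_width: 0.0723
grasp_force: 0.0
```

Emit:
{"name": "carry_out", "arguments": {"increments": [7.2,0,0,-1,0,7.2,0,0,-3,0,7.2,0,0,-4,0,7.2,-5,0,-1,0,7.2,-5,0,0,0]}}

```text
clock: 15.52
eef_pos: [0.6131, -0.0955, 0.1331]
tool_rot: [0.695, 0.719, 0.001, 0.002]
ft_force: [0.1, -0.0, -0.2]
grip_width: 0.0719
grasp_force: 0.0
```

Run:
```python
from h import *
o,r=tcp(); print(o["eef_pos"],r[:,0].round(3),r[:,1].round(3),o["grip_width"])
c=bot.camera("wrist"); cv2.imwrite("pics/w6.png",c["pixels"]); sled(c,.0765);sled(c,.0655)
fits(c,"angle",hi=.2)
c=bot.camera("top");fits(c,"angle",hi=.2)
for n in ("push_stick","vial","other_vial"):
  for d in bot.place_of(c,n): print(n,round(d["p"],2),np.round(w(c,d["xyz"]),3))
```

```text
[ 0.61314136 -0.09552411  0.133116  ] [-0.034  0.999 -0.001] [0.999 0.034 0.005] 0.07186347941007262
ridge 2858 [0.609  0.0042] [0.016  0.0887] 1.6 0.0806 xfit [-0.0277  0.6089] yends [-0.0402 -0.039   0.0472  0.0486]
ridge 3816 [0.6092 0.0048] [0.0379 0.0901] 1.5 0.0715 xfit [-0.025   0.6098] yends [-0.0403 -0.039   0.049   0.0502]
angle 0.79 [0.6093 0.0082] [0.0625 0.1104] 4.3 zmax 0.0806 ridge [0.6086 0.0038] [0.0077 0.0874] 1.4
angle 0.43 [0.6105 0.0024] [0.089  0.1249] 1.7 zmax 0.0631 ridge [0.5904 0.0492] [0.     0.0022] 85.8
angle 0.38 [ 0.2324 -0.2904] [0.006  0.0111] -13.0 zmax 0.01 ridge [ 0.2324 -0.2904] [0.006  0.0111] -13.0
angle 0.63 [0.4409 0.2526] [0.0583 0.0873] -12.7 zmax 0.0383 ridge [0.4404 0.251 ] [0.0091 0.0824] -10.1
angle 0.61 [0.6042 0.0261] [0.042 0.057] -89.0 zmax 0.0802 ridge [0.6063 0.0279] [0.0086 0.0353] 1.9
angle 0.6 [0.4509 0.1139] [0.0571 0.088 ] 11.0 zmax 0.0389 ridge [0.4521 0.1145] [0.0058 0.0832] 11.9
angle 0.58 [ 0.179 -0.292] [0.0568 0.0883] -56.6 zmax 0.04 ridge [ 0.1798 -0.2914] [0.0064 0.0851] -51.7
push_stick 0.92 [ 0.369 -0.284  0.001]
push_stick 0.33 [0.452 0.119 0.004]
vial 0.57 [ 0.361  0.187 -0.003]
other_vial 0.64 [ 0.38   0.066 -0.003]
```

Emit:
{"name": "carry_out", "arguments": {"increments": [7,0,0,0,-0.16,7,0.5,-4.5,0,0,7,4,-4,0,0,7,5,-3,0,0,7,5,0,0,0]}}

```text
clock: 16.5
eef_pos: [0.4679, 0.027, 0.1302]
tool_rot: [0.636, 0.772, -0.001, -0.001]
ft_force: [1.8, -0.3, -0.0]
grip_width: 0.0702
grasp_force: 0.0
```

Emit:
{"name": "carry_out", "arguments": {"increments": [7,5,0,0,0,7,4,0,0,0,7,0,0,2,0,7,0,0,0,0,7,0,0,0,0]}}

```text
clock: 17.12
eef_pos: [0.4539, 0.1141, 0.1107]
tool_rot: [0.636, 0.772, 0.0, 0.0]
ft_force: [1.0, 0.5, 0.6]
grip_width: 0.07
grasp_force: 0.0
```

Run:
```python
from h import *
o,r=tcp(); print(o["clock"],o["eef_pos"],r[:,0].round(3))
c=bot.camera("wrist"); rel(c,o,r)
```

```text
17.125 [0.45386184 0.11407311 0.11072666] [-0.191  0.982  0.   ]
rel tool [0.0007 0.0008] [0.0599 0.0907] -89.7 ridge [0.0008 0.0007] [0.009  0.0904] -89.1 yawworld 10.7 p 0.93
```

Emit:
{"name": "carry_out", "arguments": {"increments": [7,0.05,0.05,4,0,7,0,0,4,0,7,0,0,3.2,0,7,0,0,0,0,5,0,0,0,0]}}

```text
clock: 17.85
eef_pos: [0.4549, 0.1141, -0.0002]
tool_rot: [0.636, 0.771, 0.0, 0.0]
ft_force: [0.7, 0.5, -1.9]
grip_width: 0.0569
grasp_force: 64.1
```

Emit:
{"name": "carry_out", "arguments": {"increments": [5,0,0,0,0,5,0,0,0,0,5,0,0,-2,0,5,0,0,-4,0,5,0,0,-5,0]}}

```text
clock: 18.48
eef_pos: [0.4534, 0.1141, 0.109]
tool_rot: [0.636, 0.772, -0.001, -0.001]
ft_force: [1.9, -0.5, -1.3]
grip_width: 0.0567
grasp_force: 64.4
```

Emit:
{"name": "carry_out", "arguments": {"increments": [5,0,0,-1,0.16,5,-4,0,0,0,5,-4,0,0,0,5,-3.5,2,0,0,5,0,4.5,0,0]}}

```text
clock: 19.1
eef_pos: [0.5222, -0.001, 0.119]
tool_rot: [0.697, 0.717, -0.0, -0.0]
ft_force: [1.4, 0.5, -1.1]
grip_width: 0.0571
grasp_force: 64.4
```

Emit:
{"name": "carry_out", "arguments": {"increments": [5,0,4.5,0,0,5,0,4,0,0,5,0,0,1,0,5,0,0,0,0,5,0,0,0,0]}}

```text
clock: 19.73
eef_pos: [0.6065, 0.0042, 0.1083]
tool_rot: [0.696, 0.718, -0.0, -0.001]
ft_force: [-0.9, -0.4, -1.6]
grip_width: 0.0569
grasp_force: 64.5
```

Run:
```python
from h import *
o,r=tcp(); print(o["clock"],o["eef_pos"],r[:,0].round(3))
c=bot.camera("wrist"); held(c,o,r); sled(c,.0765)
```

```text
19.725 [0.60651288 0.00422281 0.10830737] [-0.032  0.999  0.   ]
held all(tool xy) [0.0009 0.    ] [0.052  0.0913] -90.0 top z -0.0378  ridge [0.0066 0.0002] [0.0089 0.0799] -89.7
ridge 557 [0.6079 0.0408] [0.0158 0.0188] 1.2 0.0795 xfit [0.0565 0.6052] yends [0.0312 0.032  0.05   0.0502]
```

Emit:
{"name": "carry_out", "arguments": {"increments": [5,0,0.2,1,0,5,0,0,2,0,5,0,0,1.8,0,5,0,0,0.5,0,5,0,0,0.3,0]}}

```text
clock: 20.4
eef_pos: [0.6093, 0.0043, 0.0534]
tool_rot: [0.696, 0.718, -0.0, -0.0]
ft_force: [-7.4, -1.1, 13.9]
grip_width: 0.0567
grasp_force: 66.6
```

Emit:
{"name": "carry_out", "arguments": {"increments": [5,0,0,0,0,5,0,0,0,0,7.2,0,0,0,0,7.2,0,0,0,0,7.2,0,0,0,0]}}

```text
clock: 21.02
eef_pos: [0.6102, 0.0043, 0.0522]
tool_rot: [0.696, 0.718, 0.0, 0.0]
ft_force: [0.2, 0.3, 0.1]
grip_width: 0.0718
grasp_force: 0.0
```

Emit:
{"name": "carry_out", "arguments": {"increments": [7.2,0,0,-1,0,7.2,0,0,-3,0,7.2,0,0,-4,0,7.2,-5,0,0,0,7.2,-5,0,0,0]}}

```text
clock: 21.65
eef_pos: [0.6141, -0.0962, 0.1342]
tool_rot: [0.695, 0.719, 0.001, 0.001]
ft_force: [0.2, -0.1, -1.2]
grip_width: 0.072
grasp_force: 0.0
```

Run:
```python
from h import *
o,r=tcp(); print(o["eef_pos"],r[:,0].round(3),r[:,1].round(3),o["grip_width"])
c=bot.camera("wrist"); cv2.imwrite("pics/w7.png",c["pixels"]); sled(c,.0875);sled(c,.0765)
fits(c,"angle",hi=.2)
c=bot.camera("top");fits(c,"angle",hi=.2)
```

```text
[ 0.61411885 -0.09617718  0.13424569] [-0.034  0.999 -0.001] [0.999 0.034 0.003] 0.07195438399184749
ridge 3049 [0.6096 0.0028] [0.0167 0.085 ] 0.9 0.0913 xfit [-0.025   0.6096] yends [-0.0398 -0.0386  0.0437  0.0454]
ridge 4045 [0.6093 0.0043] [0.0382 0.0883] 1.0 0.0825 xfit [-0.0179  0.6099] yends [-0.0401 -0.0386  0.0467  0.0487]
angle 0.84 [0.6121 0.0071] [0.0677 0.1142] 1.8 zmax 0.0913 ridge [0.6097 0.0021] [0.009  0.0837] 1.3
angle 0.49 [ 0.2324 -0.2894] [0.006  0.0102] -3.4 zmax 0.0101 ridge [ 0.2321 -0.2894] [0.0055 0.0102] -3.4
angle 0.88 [0.44   0.2528] [0.058  0.0875] -12.9 zmax 0.0397 ridge [0.4422 0.2511] [0.0078 0.0806] -16.9
angle 0.82 [0.605  0.0252] [0.0454 0.0539] -89.4 zmax 0.092 ridge [0.607  0.0233] [0.0058 0.0376] 1.0
angle 0.65 [ 0.1794 -0.2924] [0.0582 0.0892] -55.6 zmax 0.0399 ridge [ 0.1739 -0.2909] [0.0115 0.0769] -56.7
```

View pics/w7.png

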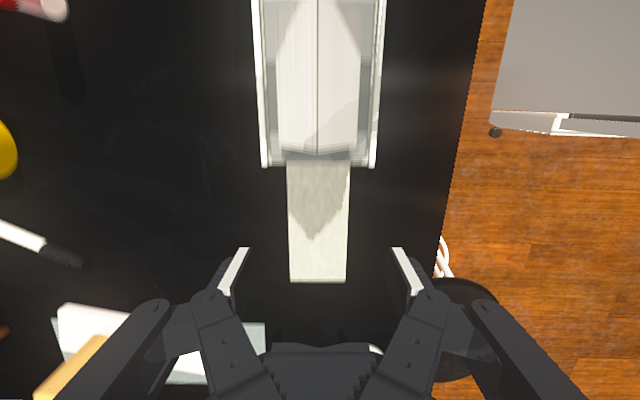

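Stack of three is straight and flush (ridge at (317,75)). Going for the fourth.

Emit:
{"name": "carry_out", "arguments": {"increments": [7,0,0,0,0.12,7,0,0,0,0.12,7,0,-4.6,0,0,7,0,-4.6,0,0,7,0,-4.6,0,0]}}

```text
clock: 22.48
eef_pos: [0.4767, -0.0655, 0.1324]
tool_rot: [0.776, 0.631, 0.0, -0.0]
ft_force: [0.6, -0.3, 0.4]
grip_width: 0.0701
grasp_force: 0.0
```

Emit:
{"name": "carry_out", "arguments": {"increments": [7,4.5,-2,0,0,7,4.5,-2,0,0,7,4.5,-2,0,0,7,4.5,-2,0,0,7,4.5,-2,0,0]}}

```text
clock: 23.1
eef_pos: [0.4257, 0.1763, 0.1329]
tool_rot: [0.776, 0.631, 0.001, -0.0]
ft_force: [1.3, -0.4, -0.0]
grip_width: 0.0701
grasp_force: 0.0
```

Emit:
{"name": "carry_out", "arguments": {"increments": [7,4.5,0,0,0,7,3.5,0,0,0,7,0,0,2,0,7,0,0,0,0,7,0,0,0,0]}}

```text
clock: 23.72
eef_pos: [0.4428, 0.2522, 0.1128]
tool_rot: [0.776, 0.63, 0.0, -0.0]
ft_force: [-0.0, -0.4, 0.3]
grip_width: 0.07
grasp_force: 0.0
```

Run:
```python
from h import *
o,r=tcp(); print(o["clock"],o["eef_pos"],r[:,0].round(3))
c=bot.camera("wrist"); rel(c,o,r)
```

```text
23.725 [0.44277788 0.25221136 0.11279581] [0.206 0.979 0.   ]
rel tool [0.0018 0.0008] [0.0592 0.0907] -89.6 ridge [0.0022 0.0001] [0.0077 0.0896] -89.7 yawworld -12.3 p 0.91
```

Emit:
{"name": "carry_out", "arguments": {"increments": [7,0.15,0.05,4,0,7,0,0,4,0,7,0,0,3.4,0,7,0,0,0,0,5,0,0,0,0]}}

```text
clock: 24.45
eef_pos: [0.4446, 0.2533, 0.0]
tool_rot: [0.777, 0.63, 0.001, 0.0]
ft_force: [0.4, 1.1, -1.1]
grip_width: 0.0569
grasp_force: 64.1
```

Emit:
{"name": "carry_out", "arguments": {"increments": [5,0,0,0,0,5,0,0,0,0,5,0,0,-3,0,5,0,0,-5,0,5,0,0,-5,0]}}

```text
clock: 25.08
eef_pos: [0.4438, 0.2531, 0.1299]
tool_rot: [0.777, 0.63, -0.0, -0.0]
ft_force: [0.8, 0.1, -1.4]
grip_width: 0.057
grasp_force: 64.4
```

Emit:
{"name": "carry_out", "arguments": {"increments": [5,0,0,0,-0.12,5,0,0,0,-0.12,5,-5,0,0,0,5,-5,0,0,0,5,-5,0,0,0]}}

```text
clock: 25.7
eef_pos: [0.4488, 0.1021, 0.1288]
tool_rot: [0.695, 0.719, 0.0, 0.0]
ft_force: [-0.1, -0.5, -1.5]
grip_width: 0.0566
grasp_force: 64.4
```

Emit:
{"name": "carry_out", "arguments": {"increments": [5,-5,0,0,0,5,-3,3.5,0,0,5,-2.5,4,0,0,5,0,4.2,0,0,5,0,4,0,0]}}

```text
clock: 26.32
eef_pos: [0.6105, 0.0027, 0.1288]
tool_rot: [0.696, 0.718, 0.0, 0.0]
ft_force: [0.5, -0.6, -1.5]
grip_width: 0.0562
grasp_force: 64.4
```

Emit:
{"name": "carry_out", "arguments": {"increments": [5,0,0,1,0,5,0,0,0,0,5,0,0,0,0,5,0,0,0,0,5,0,0,0,0]}}

```text
clock: 26.95
eef_pos: [0.6089, 0.0034, 0.119]
tool_rot: [0.696, 0.718, 0.0, 0.0]
ft_force: [0.4, -0.3, -1.9]
grip_width: 0.0569
grasp_force: 64.5
```

Run:
```python
from h import *
o,r=tcp(); print(o["clock"],o["eef_pos"],r[:,0].round(3))
c=bot.camera("wrist"); held(c,o,r); sled(c,.0875)
```

```text
26.95 [0.60890035 0.0034454  0.11898504] [-0.032  0.999 -0.   ]
held all(tool xy) [ 0.0009 -0.    ] [0.052  0.0912] -90.0 top z -0.038  ridge [0.0064 0.0002] [0.0088 0.0799] -89.4
ridge 597 [0.6087 0.0408] [0.0165 0.0192] 1.0 0.091 xfit [-0.0171  0.6091] yends [0.0313 0.0316 0.0503 0.0505]
```

Emit:
{"name": "carry_out", "arguments": {"increments": [5,0.05,0,1,0,5,0,0,2,0,5,0,0,1.8,0,5,0,0,0.5,0,5,0,0,0.3,0]}}

```text
clock: 27.62
eef_pos: [0.6095, 0.004, 0.064]
tool_rot: [0.696, 0.718, 0.001, 0.0]
ft_force: [-5.1, -0.4, 16.3]
grip_width: 0.0568
grasp_force: 67.0
```

Emit:
{"name": "carry_out", "arguments": {"increments": [5,0,0,0,0,5,0,0,0,0,7.2,0,0,0,0,7.2,0,0,0,0,7.2,0,0,0,0]}}

```text
clock: 28.25
eef_pos: [0.609, 0.0039, 0.0622]
tool_rot: [0.696, 0.718, -0.0, -0.0]
ft_force: [0.9, -0.4, -0.9]
grip_width: 0.0717
grasp_force: 0.0
```

Emit:
{"name": "carry_out", "arguments": {"increments": [7.2,0,0,-1,0,7.2,0,0,-4,0,7.2,0,0,-5,0,7.2,-5,0,0,0,7.2,-6,0,-3,0]}}

```text
clock: 28.88
eef_pos: [0.6115, -0.1018, 0.19]
tool_rot: [0.695, 0.719, -0.001, -0.001]
ft_force: [0.8, -0.5, 0.0]
grip_width: 0.0721
grasp_force: 0.0
```

Emit:
{"name": "carry_out", "arguments": {"increments": [7.2,-5,-2,0,0,7.2,0,0,0,0,7.2,0,0,0,0,7.2,0,0,0,0,7.2,0,0,0,0]}}

```text
clock: 29.5
eef_pos: [0.5943, -0.1512, 0.1901]
tool_rot: [0.695, 0.719, -0.0, -0.0]
ft_force: [0.4, -0.2, 0.4]
grip_width: 0.0722
grasp_force: 0.0
```

Run:
```python
from h import *
o,r=tcp(); print(o["eef_pos"],r[:,0].round(3),r[:,1].round(3),o["grip_width"])
c=bot.camera("wrist"); cv2.imwrite("pics/w8.png",c["pixels"])
for z in (.0985,.0875,.0765,.0655): sled(c,z)
for d in bot.place_of(c,"push_stick"): print(round(d["p"],2),np.round(w(c,d["xyz"]),3))
fits(c,"push_stick",hi=.2)
P=cloud(c).reshape(-1,3)
m=(P[:,0]>.2)&(P[:,0]<.56)&(P[:,1]>-.45)&(P[:,1]<-.19)
s=P[m&(P[:,2]>.013)&(P[:,2]<.026)]; print("sole",len(s),*rect(s))
s=P[m&(P[:,2]>.082)&(P[:,2]<.1)]; print("handle",len(s),*(rect(s) if len(s) else ()))
```

```text
[ 0.59434652 -0.15116142  0.19010949] [-0.034  0.999  0.   ] [ 0.999  0.034 -0.   ] 0.07221443472200019
ridge 1158 [ 0.6099 -0.0182] [0.0158 0.0442] 2.2 0.102 xfit [-0.0257  0.6094] yends [-0.0403 -0.0401  0.003   0.0039]
ridge 1685 [ 0.61   -0.0166] [0.0376 0.0473] 1.6 0.0935 xfit [-0.0013  0.6093] yends [-0.0404 -0.0401  0.006   0.0073]
ridge 1580 [ 0.6098 -0.0149] [0.0508 0.0584] -88.6 0.0825 xfit [0.0461 0.6093] yends [-0.0409 -0.0406  0.009   0.0111]
ridge 125 [ 0.6099 -0.0146] [0.0515 0.059 ] -88.7 0.0715 xfit [-0.4077  0.5896] yends [-0.0406 -0.0406  0.0108  0.0117]
0.66 [ 0.376 -0.285  0.008]
push_stick 0.67 [ 0.3851 -0.3056] [0.0998 0.1477] 78.1 zmax 0.0966 ridge [ 0.3742 -0.2835] [0.0181 0.0375] 78.1
sole 4124 [ 0.3324 -0.2805] [0.0734 0.2683] 85.8
handle 849 [ 0.3739 -0.2834] [0.0186 0.04  ] 77.4
```

View pics/w8.png

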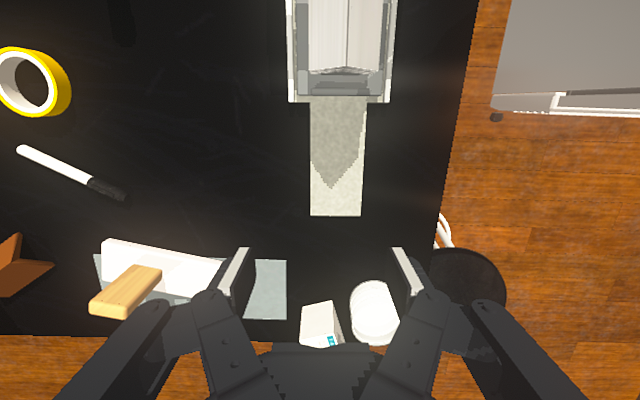

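All four are nested flush. The stick is visible with its handle at (125,292), tip to the right, yawed about -12.6°. Turning so the camera trails the stick.

Emit:
{"name": "carry_out", "arguments": {"increments": [6,0,0,0,-0.165,6,0,0,0,-0.165,6,0,0,0,-0.165,6,0,0,0,-0.165,6,0,0,0,-0.165]}}

```text
clock: 30.28
eef_pos: [0.5941, -0.1522, 0.1902]
tool_rot: [0.347, 0.938, -0.0, -0.0]
ft_force: [-1.0, 0.3, 0.7]
grip_width: 0.0598
grasp_force: 0.0
```

Emit:
{"name": "carry_out", "arguments": {"increments": [6,0,0,0,-0.165,6,0,0,0,-0.165,6,0,0,0,-0.165,6,4,-4,0,0,6,4,-4,0,0]}}

```text
clock: 30.9
eef_pos: [0.4979, -0.2133, 0.1898]
tool_rot: [0.108, 0.994, -0.0, -0.0]
ft_force: [0.3, -2.4, 0.2]
grip_width: 0.0602
grasp_force: 0.0
```

Emit:
{"name": "carry_out", "arguments": {"increments": [6,4,-4,0,0,6,4,-4,0,0,6,2.6,-1.7,1,0,6,0,0,2,0,6,0,0,0,0]}}

```text
clock: 31.52
eef_pos: [0.3729, -0.2844, 0.1593]
tool_rot: [0.109, 0.994, 0.001, -0.001]
ft_force: [0.6, 0.1, 0.3]
grip_width: 0.0599
grasp_force: 0.0
```

```bash
cat >> h.py <<'E'
def stick(c,o,r):
    P=cloud(c).reshape(-1,3); T=(P-o["eef_pos"])@r
    s=T[(np.hypot(T[:,0],T[:,1])<.08)&(P[:,2]>.084)&(P[:,2]<.1)&(T[:,2]>0)]
    print("handle rel tool",len(s),*(rect(s) if len(s) else ()))
E
python3 - <<'E'
from h import *
o,r=tcp(); print(o["clock"],o["eef_pos"],r[:,0].round(3),o["joint_pos"].round(2))
c=bot.camera("wrist"); cv2.imwrite("pics/w9.png",c["pixels"]); stick(c,o,r)
for n in ("push_stick","mat"):
  for d in bot.place_of(c,n): print(n,round(d["p"],2),np.round(w(c,d["xyz"]),3))
E
```

```text
31.525 [ 0.37289867 -0.28435417  0.15931164] [-0.976  0.218  0.003] [-0.65  0.23 -0.21  1.14  0.   -0.43]
handle rel tool 1021 [ 0.001  -0.0003] [0.0175 0.0396] 89.8
mat 0.75 [ 0.421 -0.319  0.003]
```

View pics/w9.png

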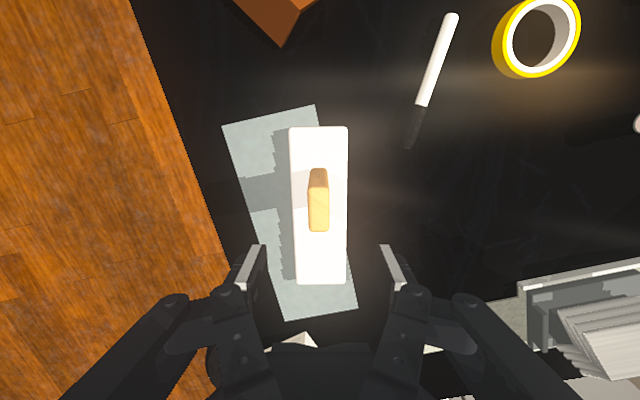

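The stick's handle at (318,200) is centred between the pads. Gripping it.

Emit:
{"name": "carry_out", "arguments": {"increments": [6,0.1,0,4,0,6,0,0,4,0,6,0,0,4,0,6,0,0,0.4,0,0.5,0,0,0,0]}}

```text
clock: 32.3
eef_pos: [0.3741, -0.2851, 0.0373]
tool_rot: [0.109, 0.994, -0.0, 0.001]
ft_force: [0.9, -0.7, -0.2]
grip_width: 0.0431
grasp_force: 0.0
```

Emit:
{"name": "carry_out", "arguments": {"increments": [0.5,0,0,0,0,0.5,0,0,0,0,0.5,0,0,0,0,0.5,0,0,0,0,0.5,0,0,0,0]}}

```text
clock: 32.92
eef_pos: [0.3747, -0.2861, 0.0382]
tool_rot: [0.109, 0.994, -0.001, 0.002]
ft_force: [1.0, -0.3, 6.7]
grip_width: 0.0175
grasp_force: 60.1
```

Emit:
{"name": "carry_out", "arguments": {"increments": [0.5,0,0,-1,0,0.5,0,0,-2,0,0.5,0,0,-3,0,0.5,0,0,0,0,0.5,0,0,0,0]}}

```text
clock: 33.55
eef_pos: [0.3723, -0.2841, 0.0953]
tool_rot: [0.109, 0.994, 0.001, -0.001]
ft_force: [-0.1, 0.7, -4.6]
grip_width: 0.0176
grasp_force: 58.9
```

```bash
cat >> h.py <<'E'
def sole(c,o,r):
    T=((cloud(c)-o["eef_pos"])@r).reshape(-1,3)
    s=T[(np.abs(T[:,1])<.034)&(T[:,0]<.08)&(T[:,0]>-.15)&(T[:,2]>.005)&(T[:,2]<.024)]
    f=T[(np.abs(T[:,1])<.025)&(T[:,0]<.05)&(T[:,0]>-.12)&(np.abs(T[:,0])>.03)&(T[:,2]>.005)&(T[:,2]<.024)]
    print("sole rel tool",len(s),*rect(s),"z=",np.polyfit(f[:,0],f[:,2],1).round(4),"z(y)",np.polyfit(f[:,1],f[:,2],1).round(4),"x range",np.percentile(s[:,0],[0.5,99.5]).round(4))
E
python3 - <<'E'
from h import *
o,r=tcp(); print(o["clock"],o["eef_pos"],r[:,0].round(3),o["grip_width"])
c=bot.camera("wrist"); sole(c,o,r)
E
```

```text
33.55 [ 0.37228939 -0.28414965  0.09533485] [-0.976  0.217  0.002] 0.01764037822803408
sole rel tool 9255 [-0.0119  0.0014] [0.0602 0.1491] 89.5 z= [-0.0019  0.0177] z(y) [0.0042 0.0176] x range [-0.0777  0.0625]
```

Emit:
{"name": "carry_out", "arguments": {"increments": [0.5,0,0,-2,-0.18,0.5,0,0,-2,-0.18,0.5,0,0,0,-0.18,0.5,0,0,0,-0.18,0.5,0,0,0,-0.18]}}

```text
clock: 34.22
eef_pos: [0.372, -0.284, 0.1346]
tool_rot: [-0.337, 0.942, 0.001, -0.001]
ft_force: [-0.3, -0.5, -4.6]
grip_width: 0.0173
grasp_force: 59.0
```

Emit:
{"name": "carry_out", "arguments": {"increments": [0.5,0,0,0,-0.18,0.5,0,0,0,-0.18,0.5,0,0,0,-0.18,0.5,0,0,0,-0.18,0.5,0,0,0,-0.19]}}

```text
clock: 34.85
eef_pos: [0.372, -0.2839, 0.1345]
tool_rot: [0.716, -0.699, -0.002, 0.0]
ft_force: [-0.4, 0.6, -4.7]
grip_width: 0.0173
grasp_force: 59.0
```

Run:
```python
from h import *
o,r=tcp(); print(o["clock"],o["eef_pos"],r[:,0].round(3),o["grip_width"],o["joint_pos"].round(2))
c=bot.camera("wrist"); sole(c,o,r)
c=bot.camera("top"); P=cloud(c).reshape(-1,3)
q=P[(P[:,0]>.52)&(P[:,0]<.78)&(P[:,1]<-.18)&(P[:,1]>-.45)&(P[:,2]>.015)&(P[:,2]<.3)]
H,xe,ye=np.histogram2d(q[:,0],q[:,1],bins=[np.arange(.52,.79,.02),np.arange(-.45,-.17,.02)])
Z=np.zeros_like(H)
for i in range(len(xe)-1):
  for j in range(len(ye)-1):
    k=q[(q[:,0]>=xe[i])&(q[:,0]<xe[i+1])&(q[:,1]>=ye[j])&(q[:,1]<ye[j+1])]
    if len(k): Z[i,j]=k[:,2].max()*1000
print(ye.round(2)); 
for i,row in enumerate(Z.astype(int)): print(round(xe[i],2),*row)
```

```text
34.85 [ 0.37203159 -0.28393156  0.13452204] [ 0.024 -1.    -0.002] 0.017291416035974075 [-0.65  0.25 -0.25  1.08  0.   -2.25]
sole rel tool 9248 [-0.0135  0.0003] [0.0604 0.1497] 89.4 z= [-0.0039  0.0179] z(y) [0.0011 0.0178] x range [-0.0789  0.0611]
[-0.45 -0.43 -0.41 -0.39 -0.37 -0.35 -0.33 -0.31 -0.29 -0.27 -0.25 -0.23
 -0.21 -0.19 -0.17]
0.52 0 0 0 0 0 0 0 0 0 0 0 0 0 0
0.54 0 0 0 0 0 0 0 0 0 0 0 0 0 0
0.56 0 0 0 0 63 68 0 0 0 0 0 0 0 0
0.58 61 66 66 67 65 66 0 0 0 0 0 0 0 0
0.6 65 68 66 66 67 65 0 0 0 0 0 0 0 0
0.62 64 66 66 64 65 44 49 0 0 0 0 0 0 0
0.64 0 65 0 0 51 52 52 51 0 0 0 0 0 0
0.66 0 0 0 0 53 53 52 52 0 0 0 0 0 0
0.68 0 0 0 0 51 53 52 49 0 0 0 0 0 0
0.7 0 0 0 0 44 52 50 0 0 0 0 0 0 0
0.72 0 0 0 0 0 0 0 0 0 0 0 0 0 0
0.74 0 0 0 0 0 0 0 0 0 0 0 0 0 0
0.76 0 0 0 0 0 0 0 0 0 0 0 0 0 0
```

Emit:
{"name": "carry_out", "arguments": {"increments": [0.5,-1.4,-4.9,0,0,0.5,-1.5,-4.9,0,0,0.5,-1.5,-4.9,0,0,0.5,-1.5,-4.9,0,0,0.5,-1.4,-4.9,0,0]}}

```text
clock: 35.58
eef_pos: [0.6175, -0.2065, 0.1346]
tool_rot: [0.712, -0.702, -0.001, 0.001]
ft_force: [0.8, -0.1, -3.6]
grip_width: 0.0173
grasp_force: 60.1
```

Emit:
{"name": "carry_out", "arguments": {"increments": [0.5,0,0,2,0,0.5,0,0,2,0,0.5,0,0,1,0,0.5,0,0,0,0,0.5,0,0,0,0]}}

```text
clock: 36.2
eef_pos: [0.6171, -0.2077, 0.087]
tool_rot: [0.713, -0.701, 0.001, -0.0]
ft_force: [-0.2, 0.1, -4.2]
grip_width: 0.0173
grasp_force: 61.1
```

Run:
```python
from h import *
o,r=tcp(); print(o["clock"],o["eef_pos"],r[:,0].round(3),o["grip_width"],o["joint_pos"].round(2))
c=bot.camera("wrist"); cv2.imwrite("pics/w10.png",c["pixels"]); sole(c,o,r)
for d in bot.place_of(c,"sled_back"): print(round(d["p"],2),np.round(w(c,d["xyz"]),3))
P=cloud(c).reshape(-1,3)
q=P[(np.abs(P[:,0]-.61)<.045)&(P[:,1]>-.09)&(P[:,1]<-.045)&(P[:,2]>.028)&(P[:,2]<.042)]; print("plate",len(q),*(rect(q) if len(q) else ()))
for z in (.0985,.0875): sled(c,z)
q=P[(np.abs(P[:,0]-.61)<.045)&(P[:,1]>-.19)&(P[:,1]<-.12)&(P[:,2]>.003)&(P[:,2]<.012)]; print("runin",len(q),q[:,0].min(),q[:,0].max())
```

```text
36.2 [ 0.61714693 -0.20771888  0.0870024 ] [ 0.017 -1.     0.   ] 0.017269343976816585 [-0.32  0.62  0.21  1.16  0.   -1.91]
sole rel tool 9243 [-0.0138  0.0001] [0.0602 0.1504] 89.7 z= [-0.0031  0.0179] z(y) [0.0024 0.0177] x range [-0.0789  0.0611]
plate 0
runin 1 0.5650659166549057 0.5650659166549057
```

View pics/w10.png

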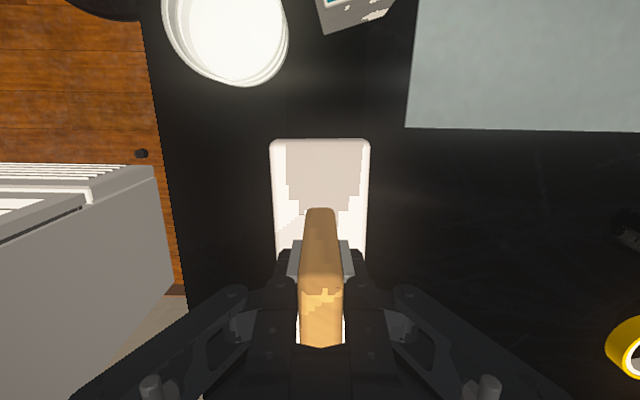

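Only the rear of the sole shows (269-370, 140); the stick is straight in the grip. Lowering behind the push plate.

Emit:
{"name": "carry_out", "arguments": {"increments": [0.5,0,0.25,1,-0.01,0.5,0,0,1.5,0,0.5,0,0,1.5,0,0.5,0,0,0.25,0,0.5,0,0,0,0]}}

```text
clock: 36.92
eef_pos: [0.614, -0.2073, 0.0431]
tool_rot: [0.717, -0.697, -0.0, 0.0]
ft_force: [0.1, 0.5, -4.7]
grip_width: 0.0171
grasp_force: 61.2
```

Emit:
{"name": "carry_out", "arguments": {"increments": [0.5,-0.8,0,0,0,0.5,-0.8,0,0,0,0.5,-0.5,0,0,0,0.5,-0.5,0,0,0,0.5,-0.5,0,0,0]}}

```text
clock: 37.55
eef_pos: [0.6135, -0.177, 0.0443]
tool_rot: [0.717, -0.697, 0.001, 0.0]
ft_force: [-0.5, -2.9, -3.3]
grip_width: 0.0173
grasp_force: 61.5
```

Run:
```python
from h import *
o,r=tcp(); print(o["clock"],o["eef_pos"],r[:,0].round(3),o["grip_width"],o["ft_force"].round(1))
c=bot.camera("wrist"); sole(c,o,r)
c=bot.camera("top");I=c["pixels"][90:190,170:420]; cv2.imwrite("pics/t10.png",cv2.resize(I,None,fx=3,fy=3))
c=bot.camera("scene");I=c["pixels"][110:260,170:430]; cv2.imwrite("pics/s10.png",cv2.resize(I,None,fx=3,fy=3))
```

```text
37.55 [ 0.61349233 -0.17702029  0.0443061 ] [ 0.027 -1.     0.002] 0.017327477494474944 [-0.5 -2.9 -3.3]
sole rel tool 9240 [-0.0133  0.0002] [0.0602 0.1491] 89.5 z= [-0.0029  0.0179] z(y) [0.     0.0178] x range [-0.0796  0.0611]
```

View pics/t10.png

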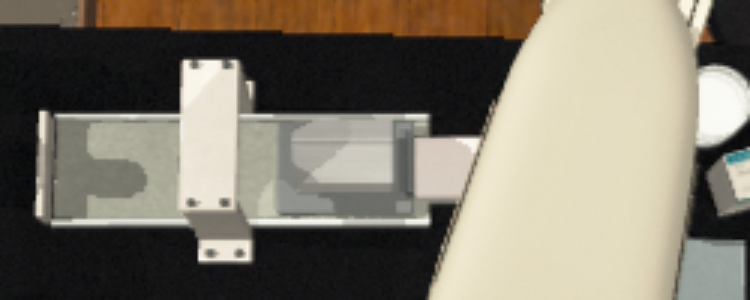

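The stick's tip at (413,165) is square on the push plate and pushing at about 3 N. Continuing.

Emit:
{"name": "carry_out", "arguments": {"increments": [0.5,-1,0,0,0,0.5,-1.2,0,0,0,0.5,-1.2,0,0,0,0.5,-1.2,0,0,0,0.5,-1.2,0,0,0]}}

```text
clock: 38.33
eef_pos: [0.6119, -0.1175, 0.0438]
tool_rot: [0.717, -0.697, 0.0, -0.0]
ft_force: [-0.6, -2.8, -2.3]
grip_width: 0.0173
grasp_force: 61.3
```

Emit:
{"name": "carry_out", "arguments": {"increments": [0.5,-1.2,0,0,0,0.5,-1.2,0,0,0,0.5,-1.2,0,0,0,0.5,-1.2,0,0,0,0.5,-1.2,0,0,0]}}

```text
clock: 38.95
eef_pos: [0.6101, -0.0577, 0.0438]
tool_rot: [0.717, -0.697, 0.0, -0.0]
ft_force: [-0.0, -3.0, -3.7]
grip_width: 0.0174
grasp_force: 61.3
```

Run:
```python
from h import *
o,r=tcp(); print(o["clock"],o["eef_pos"],r[:,0].round(3),o["grip_width"],o["ft_force"].round(1))
c=bot.camera("wrist"); sole(c,o,r)
c=bot.camera("top"); P=cloud(c).reshape(-1,3)
for lo in (.085,.095): 
  q=P[(np.abs(P[:,0]-.607)<.05)&(P[:,1]>-.05)&(P[:,1]<.1)&(P[:,2]>lo)&(P[:,2]<.108)]; print(lo,len(q),*rect(q),q[:,1].min())
I=c["pixels"][90:190,170:420]; cv2.imwrite("pics/t11.png",cv2.resize(I,None,fx=3,fy=3))
```

```text
38.95 [ 0.61011187 -0.05770342  0.04379534] [ 0.028 -1.     0.   ] 0.017421256747422304 [-0.  -3.  -3.7]
sole rel tool 9253 [-0.0133  0.0001] [0.0602 0.1494] 89.7 z= [-0.0034  0.0179] z(y) [0.0016 0.0177] x range [-0.0788  0.0611]
0.085 44 [0.6044 0.0947] [0.0103 0.0306] -89.7 0.08956986154907189
0.095 14 [0.6049 0.0948] [0.0103 0.0113] -89.5 0.08962807328338103
```

Emit:
{"name": "carry_out", "arguments": {"increments": [0.5,-1.2,0,0,0,0.5,-1.2,0,0,0,0.5,-1.2,0,0,0,0.5,-1.2,0,0,0,0.5,-1.2,0,0,0]}}

```text
clock: 39.67
eef_pos: [0.6079, 0.0023, 0.0435]
tool_rot: [0.717, -0.697, -0.0, 0.0]
ft_force: [-1.6, -2.7, -5.0]
grip_width: 0.0178
grasp_force: 61.3
```

Emit:
{"name": "carry_out", "arguments": {"increments": [0.5,-1,0,0,0,0.5,-0.8,0,0,0,0.5,-0.6,0,0,0,0.5,-0.5,0,0,0,0.5,-0.4,0,0,0]}}

```text
clock: 40.3
eef_pos: [0.6072, 0.0346, 0.0436]
tool_rot: [0.717, -0.697, -0.0, 0.0]
ft_force: [-1.3, -2.6, -4.5]
grip_width: 0.0174
grasp_force: 61.4
```

Emit:
{"name": "carry_out", "arguments": {"increments": [0.5,-0.2,0,0,0,0.5,-0.2,0,0,0,0.5,-0.2,0,0,0,0.5,-0.2,0,0,0,0.5,0,0,0,0]}}

```text
clock: 40.92
eef_pos: [0.6071, 0.0392, 0.0443]
tool_rot: [0.716, -0.698, 0.002, 0.002]
ft_force: [-4.2, -11.1, -1.5]
grip_width: 0.0172
grasp_force: 61.9
```

Run:
```python
from h import *
o,r=tcp(); print(o["clock"],o["eef_pos"],r[:,0].round(3),o["grip_width"],o["ft_force"].round(1))
c=bot.camera("top"); I=c["pixels"][90:190,170:420]; cv2.imwrite("pics/t12.png",cv2.resize(I,None,fx=3,fy=3))
P=cloud(c).reshape(-1,3)
q=P[(np.abs(P[:,0]-.6)<.05)&(P[:,1]>.155)&(P[:,1]<.3)&(P[:,2]>.093)&(P[:,2]<.108)]; print(len(q),*rect(q),q[:,1].max())
```

```text
40.925 [0.60707901 0.03920704 0.04433209] [ 0.026 -1.     0.006] 0.01718270893582303 [ -4.2 -11.1  -1.5]
156 [0.5999 0.2282] [0.0164 0.0897] 1.7 0.273061025859455
```

View pics/t12.png

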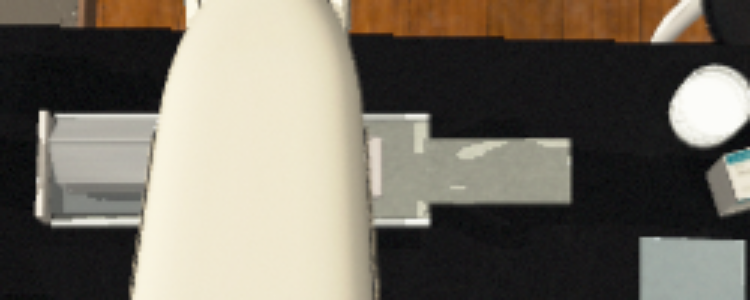

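Sled is against its far stop (left end at (50,165); force rose to 11 N). A final nudge, then retreat straight back.

Emit:
{"name": "carry_out", "arguments": {"increments": [0.5,-0.2,0,0,0,0.5,-0.1,0,0,0,0.5,0,0,0,0,0.5,1,0,0,0,0.5,2,0,0,0]}}

```text
clock: 41.6
eef_pos: [0.6092, 0.0162, 0.0442]
tool_rot: [0.718, -0.697, 0.0, -0.002]
ft_force: [1.9, 0.0, -5.1]
grip_width: 0.0175
grasp_force: 61.2
```

Emit:
{"name": "carry_out", "arguments": {"increments": [0.5,3,0,0,0,0.5,4,0,0,0,0.5,4,0,0,0,0.5,3,0,-3,0,0.5,2,0,-4,0]}}

```text
clock: 42.22
eef_pos: [0.6117, -0.1462, 0.113]
tool_rot: [0.716, -0.698, -0.001, 0.0]
ft_force: [-0.1, -0.4, -3.8]
grip_width: 0.0171
grasp_force: 61.2
```

Emit:
{"name": "carry_out", "arguments": {"increments": [0.5,2,4,-2,0,0.5,3,4.5,0,0,0.5,3,4.5,0,0,0.5,3,4.5,0,0,0.5,3,4.5,0,0]}}

```text
clock: 42.85
eef_pos: [0.3956, -0.2919, 0.1342]
tool_rot: [0.717, -0.697, 0.001, -0.001]
ft_force: [-0.5, -0.6, -4.0]
grip_width: 0.0176
grasp_force: 61.3
```

Run:
```python
from h import *
o,r=tcp(); print(o["clock"],o["eef_pos"],r[:,0].round(3),o["grip_width"],o["ft_force"].round(1))
c=bot.camera("wrist"); sole(c,o,r)
c=bot.camera("top"); I=c["pixels"][90:190,170:420]; cv2.imwrite("pics/t13.png",cv2.resize(I,None,fx=3,fy=3))
P=cloud(c).reshape(-1,3)
q=P[(np.abs(P[:,0]-.6)<.05)&(P[:,1]>.155)&(P[:,1]<.3)&(P[:,2]>.093)&(P[:,2]<.108)]; print(len(q),*rect(q),q[:,1].max())
for n in ("vial","other_vial","sled_ridge","hatch"):
  for d in bot.place_of(c,n): print(n,round(d["p"],2),np.round(w(c,d["xyz"]),3))
```

```text
42.85 [ 0.39563011 -0.29187132  0.13421642] [ 0.028 -1.     0.001] 0.017603875728265297 [-0.5 -0.6 -4. ]
sole rel tool 9247 [-0.0134  0.0001] [0.0603 0.1496] 89.7 z= [-0.0035  0.0178] z(y) [0.0014 0.0177] x range [-0.079   0.0611]
173 [0.6005 0.2278] [0.0186 0.0896] -0.7 0.27265587397024776
vial 0.67 [ 0.357  0.188 -0.005]
other_vial 0.47 [ 0.383  0.063 -0.004]
sled_ridge 0.63 [0.604 0.228 0.056]
hatch 0.65 [0.604 0.128 0.003]
hatch 0.17 [0.603 0.229 0.052]
```

View pics/t13.png

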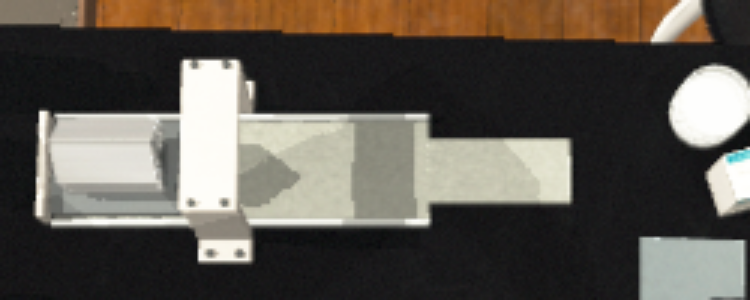

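Sled and stack are at the far stop with ends aligned. Now the stick goes back to the mat.

Emit:
{"name": "carry_out", "arguments": {"increments": [0.5,0,0,0,0.178,0.5,0,0,0,0.178,0.5,0,0,0,0.178,0.5,0,0,0,0.178,0.5,0,0,0,0.178]}}

```text
clock: 43.78
eef_pos: [0.3981, -0.2897, 0.1337]
tool_rot: [-0.346, 0.938, -0.0, 0.0]
ft_force: [0.0, 0.4, -4.5]
grip_width: 0.0172
grasp_force: 62.0
```

Emit:
{"name": "carry_out", "arguments": {"increments": [0.5,0,0,0,0.178,0.5,0,0,0,0.178,0.5,0,0,0,0.178,0.5,0,0,0,0.178,0.5,0.5,-2.8,3,0]}}

```text
clock: 44.4
eef_pos: [0.3954, -0.3183, 0.1057]
tool_rot: [-0.001, 1.0, -0.002, 0.003]
ft_force: [0.4, 0.3, -4.5]
grip_width: 0.0173
grasp_force: 61.9
```

Emit:
{"name": "carry_out", "arguments": {"increments": [0.5,0,0,1,0,0.5,0,0,0,0,0.5,0,0,0,0,0.5,0,0,0,0,0.5,0,0,0,0]}}

```text
clock: 45.02
eef_pos: [0.3918, -0.3185, 0.0944]
tool_rot: [0.001, 1.0, -0.0, 0.001]
ft_force: [-0.8, 0.1, -4.7]
grip_width: 0.0171
grasp_force: 61.7
```

Run:
```python
from h import *
o,r=tcp(); print(o["clock"],o["eef_pos"],r[:,0].round(3),o["grip_width"],o["ft_force"].round(1))
c=bot.camera("wrist"); sole(c,o,r); fits(c,"mat",lo=-.005,hi=.012)
```

```text
45.025 [ 0.39183503 -0.31854132  0.09442787] [-1.     0.003 -0.001] 0.017104988712252994 [-0.8  0.1 -4.7]
sole rel tool 9243 [-0.012   0.0013] [0.0603 0.149 ] 89.7 z= [-0.0029  0.0178] z(y) [0.004  0.0177] x range [-0.0786  0.0623]
mat 0.9 [ 0.3833 -0.3201] [0.101  0.1821] -89.8 zmax 0.007 ridge [ 0.3833 -0.3203] [0.1006 0.1821] -89.8
```

Emit:
{"name": "carry_out", "arguments": {"increments": [0.5,0,-0.1,2,0,0.5,0,0,2,0,0.5,0,0,1,0,0.5,0,0,0.4,0,0.5,0,0,0.2,0]}}

```text
clock: 45.75
eef_pos: [0.3917, -0.3198, 0.0382]
tool_rot: [0.002, 1.0, -0.0, 0.0]
ft_force: [-3.4, -0.5, 6.9]
grip_width: 0.0172
grasp_force: 63.3
```

Emit:
{"name": "carry_out", "arguments": {"increments": [0.5,0,0,0,0,0.5,0,0,0,0,0.5,0,0,0,0,0.5,0,0,0,0,0.5,0,0,0,0]}}

```text
clock: 46.38
eef_pos: [0.3918, -0.3199, 0.0382]
tool_rot: [0.002, 1.0, -0.0, 0.0]
ft_force: [-0.3, 0.2, -0.4]
grip_width: 0.0175
grasp_force: 62.4
```

Standing on the mat with no load; release and rise.

Emit:
{"name": "carry_out", "arguments": {"increments": [5,0,0,0,0,5,0,0,0,0,5,0,0,0,0,5,0,0,0,0,5,0,0,0,0]}}

```text
clock: 47.0
eef_pos: [0.3914, -0.3195, 0.0378]
tool_rot: [0.002, 1.0, 0.0, -0.0]
ft_force: [0.3, 0.2, 0.4]
grip_width: 0.05
grasp_force: 0.0
```

Emit:
{"name": "carry_out", "arguments": {"increments": [5,0,0,-2,0,5,0,0,-4,0,5,0,0,-5,0,5,0,0,-5,0,5,0,0,0,0]}}

```text
clock: 47.62
eef_pos: [0.3937, -0.3214, 0.2024]
tool_rot: [0.002, 1.0, -0.003, 0.004]
ft_force: [0.7, -0.6, -0.7]
grip_width: 0.0501
grasp_force: 0.0
```

Run:
```python
from h import *
o,r=tcp(); print(o["clock"],o["eef_pos"])
c=bot.camera("wrist"); stick(c,o,r); fits(c,"mat",lo=-.005,hi=.012)
P=cloud(c).reshape(-1,3); s=P[(np.abs(P[:,1]+.32)<.06)&(P[:,0]<.56)&(P[:,0]>.28)&(P[:,2]>.016)&(P[:,2]<.026)]; print("sole",*rect(s))
cv2.imwrite("pics/w14.png",c["pixels"])
```

```text
47.625 [ 0.39373556 -0.32143568  0.20242542]
handle rel tool 756 [0.0063 0.0038] [0.0175 0.0385] -89.9
mat 0.59 [ 0.4219 -0.3205] [0.1012 0.2576] 89.9 zmax 0.0104 ridge [ 0.4149 -0.3242] [0.0887 0.2432] -89.8
mat 0.31 [0.3906 0.0611] [0.0177 0.034 ] -57.1 zmax 0.012 ridge [0.3836 0.0543] [0.0095 0.0224] 84.2
sole [ 0.4214 -0.3185] [0.0599 0.1838] -89.8
```

View pics/w14.png

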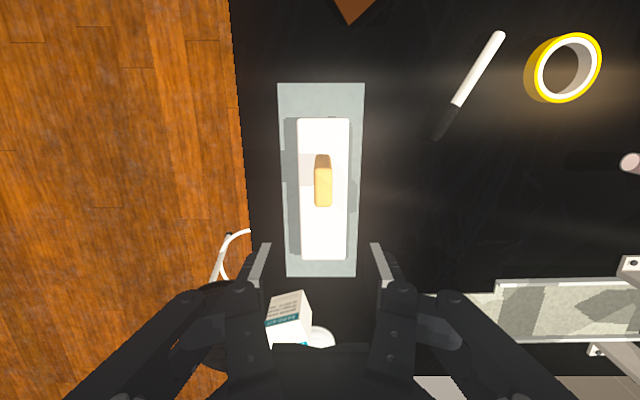

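The stick stands centred and lengthways on its mat at (322,190). Handing in.

```bash
python3 -c "
from workcell import bot
print(bot.job_done())"
```

```text
the job is handed in; nothing more can be done
None
```

The job is handed in after about 48 s: all four angles are nested flush on the sled, the loaded sled is at its far stop, the push stick stands lengthways on its mat, and the vials have not moved; no verdict was returned.

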